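Nest beakers, slide their tray into the hatch, click the purge timer to eight

TASK

Clear the used beakers out of the cabinet: nest all the coloured beakers that are there in size order, upright one inside the other, in the steel beaker that stands in the tray. Then slide the tray, without lifting it or letting it dip into the gap, from the metal ledge across onto the white hatch deck until it stands squarely up to (or within a finger's breadth, some 20 mm, of) the blue end stop with the nest still in it, and last click the purge timer's dial clockwise, stop by stop, to stop 8, the green mark. Do not disturb the other things on the worktop.

Things in the scene. Friction and masses are not known exactly. Their poses are not given: they have to be found in the camera images.
- decks: fixed raised decks, flat tops 40 mm above the work surface, 180 mm wide (x). Origin on the work surface below the middle of the gap. Along its y axis: bare metal ledge from y = +30 to +270 mm; open gap 60 wide from -30 to +30 (yellow strip along each lip); white hatch deck from -30 to -260; blue end stop at -260 to -272, 30 mm higher than the deck. z is up; placed and turned anew each start
- home (a point): point on the top of the white hatch deck (40 mm above the work surface), below the tray's centre when the tray stands square against the blue end stop; x, y, z as those of decks
- tray_mid (a point): black open tray, 140 (x) x 180 (y) x 28 mm high, walls and floor 4 mm thick, 0.35 kg; point at its centre, 14 mm above its underside; its y axis is its long side. It starts on the metal ledge, long side along the decks' y, and slides freely
- beaker_A_mid (a point): the largest vessel, a brushed steel beaker standing in the tray: outer diameter 86, height 44, wall 2.5, floor 4 mm thick; point on its axis half-way up, z along its axis
- beaker_B_mid (a point): blue straight-sided open beaker, outer diameter 68, height 56, wall 2.5, floor 4 mm, 0.1 kg; point on its axis half-way up, z along the axis to the mouth. Starts upright on the work surface before the decks; may be absent. Slimmer ones are taller: nested, each stands at least 16 mm proud of the next larger, to be held by its top; 3 mm to spare all round at least
- beaker_C_mid (a point): orange straight-sided open beaker, outer diameter 57, height 68, wall 2.5, floor 4 mm, 0.1 kg; point on its axis half-way up, z along the axis to the mouth. Starts upright on the work surface before the decks; may be absent. Slimmer ones are taller: nested, each stands at least 16 mm proud of the next larger, to be held by its top; 3 mm to spare all round at least
- beaker_D_mid (a point): green straight-sided open beaker, outer diameter 46, height 80, wall 2.5, floor 4 mm, 0.1 kg; point on its axis half-way up, z along the axis to the mouth. Starts upright on the work surface before the decks; may be absent. Slimmer ones are taller: nested, each stands at least 16 mm proud of the next larger, to be held by its top; 3 mm to spare all round at least
- beaker_E_mid (a point): red straight-sided open beaker, outer diameter 35, height 92, wall 2.5, floor 4 mm, 0.1 kg; point on its axis half-way up, z along the axis to the mouth. Starts upright on the work surface before the decks; may be absent. Slimmer ones are taller: nested, each stands at least 16 mm proud of the next larger, to be held by its top; 3 mm to spare all round at least
- timer: fixed white timer box, 130 x 120 x 50 mm high, the click dial on top; origin under its centre, z up; turned anew each start. Tick marks around the dial for stops 0 to 9: stop 0 lies towards the box's own -x (the robot), the others follow clockwise seen from above, 30 degrees apart; stop 8 has a broad green mark
- dial_grip (a point): on the dial's turning axis, at the middle of its grip bar, 78 mm above the work surface: a black upright bar 56 long (its x axis), 16 thick (y), 32 high (top at 94 mm) on a black disc of 60 diameter; a white pointer line on top of the half of the bar towards -x. x and y axes turn with the bar
- dial (a joint): dial angle in rad, growing clockwise seen from above; 0 = stop 0 (pointer to the box's -x), one click = 0.5236, green mark (stop 8) = 4.1888, mechanical end a little past stop 9. Let go, it snaps to the nearest stop; about 0.1 N m turns it over a click. It starts on one of stops 0 to 3
- glass_beaker: bystander, not to be disturbed: clear glass beaker, 68 across, 90 high mm; origin at the centre of its underside
- reagent: bystander, not to be disturbed: amber bottle, 70 across, 160 high, blue cap mm; origin at the centre of its underside
- jar: bystander, not to be disturbed: white jar, 76 across, 90 high, red cap mm; origin at the centre of its underside
- tip_box: bystander, not to be disturbed: yellow box with clear lid, 87 x 122 x 66 high mm; origin at the centre of its underside
- dish: bystander, not to be disturbed: clear square dish with brown content, 120 x 120 x 19 high mm; origin at the centre of its underside
- tube_rack: bystander, not to be disturbed: orange rack, 70 x 150 x 51 high mm; origin at the centre of its underside

How it is judged:
On the way, in this order (a step that is already met when the one before it is completed fails the run):
1. every beaker present stands nested, upright and released, in the steel beaker in the tray, the tray still on the metal ledge (horizontal distance between each of beaker_B_mid, beaker_C_mid, beaker_D_mid, beaker_E_mid and beaker_A_mid below 0.025 m and z of beaker_B_mid in the frame of beaker_A_mid below 0.03 m and angle between each of beaker_B_mid, beaker_C_mid, beaker_D_mid, beaker_E_mid, beaker_A_mid's own z axis and vertical below 0.15 rad and z of beaker_C_mid in the frame of beaker_A_mid below 0.036 m and z of beaker_D_mid in the frame of beaker_A_mid below 0.042 m and z of beaker_E_mid in the frame of beaker_A_mid below 0.048 m and z of beaker_A_mid in the frame of tray_mid below 0.02 m and x of beaker_A_mid in the frame of tray_mid between -0.06 and 0.06 m and y of beaker_A_mid in the frame of tray_mid between -0.08 and 0.08 m and contact force between each of beaker_B, beaker_C, beaker_D, beaker_E and the fingers below 0.1 N and y of tray_mid in the frame of decks above 0.06 m), for 0.2 s.
2. the tray stands on the hatch deck up to the end stop, with the nest in it (horizontal distance between each of beaker_B_mid, beaker_C_mid, beaker_D_mid, beaker_E_mid and beaker_A_mid below 0.025 m and z of beaker_B_mid in the frame of beaker_A_mid below 0.03 m and angle between each of beaker_B_mid, beaker_C_mid, beaker_D_mid, beaker_E_mid, beaker_A_mid's own z axis and vertical below 0.15 rad and z of beaker_C_mid in the frame of beaker_A_mid below 0.036 m and z of beaker_D_mid in the frame of beaker_A_mid below 0.042 m and z of beaker_E_mid in the frame of beaker_A_mid below 0.048 m and z of beaker_A_mid in the frame of tray_mid below 0.02 m and x of beaker_A_mid in the frame of tray_mid between -0.06 and 0.06 m and y of beaker_A_mid in the frame of tray_mid between -0.08 and 0.08 m and y of tray_mid in the frame of home between -0.02 and 0.028 m and x of tray_mid in the frame of home between -0.03 and 0.03 m and angle between the y axis of tray_mid and the y axis of home, either way round below 0.2 rad and z of tray_mid in the frame of home below 0.02 m and angle between tray_mid's own z axis and vertical below 0.05 rad), for 0.2 s.
3. the dial stands on stop 8 (value of joint dial between 3.97936 and 4.39824 rad), for 0.2 s.
At the end, for the whole second after the job is handed in: Present beakers upright in the steel one in the tray (25 mm off axis, 24 mm above its underside, 0.15 rad at most); tray flat on the hatch deck, centre within 28 mm of home along and 30 mm across, turned under 0.2 rad; dial on stop 8 (0.4 click); all at rest (all of step 2 and all of step 3 and linear speed of each of tray, beaker_A, beaker_B, beaker_C, beaker_D, beaker_E below 0.02 m/s); the robot touches nothing.
It fails at once if the tray dips into the gap or tips (over 0.1 rad) (angle between tray_mid's own z axis and vertical above 0.1 rad or z of tray_mid in the frame of decks below 0.044 m).
It fails at once if the tray is lifted off the decks (over 15 mm) (z of tray_mid in the frame of decks above 0.069 m).
It fails at once if a bystander is disturbed (moved over 50 mm or tipped) (distance of any of glass_beaker, reagent, jar, tip_box, dish, tube_rack from where it was at the start of the episode above 0.05 m or angle between any of glass_beaker, reagent, jar, tip_box, dish, tube_rack's own z axis and vertical above 0.4 rad).
Of beaker_B, beaker_C, beaker_D, beaker_E only 2 to 4 are there at a start; the rules pass over those that are not, and their reading is None.
At some moment in a run one of beaker_B, beaker_C, tray may be knocked a few centimetres aside while the robot is not near it.
It also fails if it takes over 210 s, if anything falls off the work surface, if the arm or the gripper's body presses on something with over 40 N, if the wrist force passes 120 N, or if a joint passes its speed limit or range.

ROBOT

A 6-joint arm with a two-finger parallel gripper is mounted at the origin on the work surface. World frame = base frame: x ahead of the robot, y to its left, z up, the work surface at z = 0. Lengths are in m, angles in rad, forces in N, time in s.
With the tool pointing down it reaches from about 0.3 to 0.85 m from the base axis. Payload 5.4 kg.
Tool frame: the origin (TCP) lies at the very end of the fingers, on their centre line; the grasp point (between the pads) lies 19 mm behind it; z points along the fingers, y is the line along which they close (so a half turn about z gives the same grasp; the last joint's range is limited). The gripper opens to 85 mm and grips with 20 to 120 N. Pads are 22 mm wide; open, the fingers measure 114 mm over their backs; the gripper's body (76 mm by 85 mm) begins 54 mm behind the grasp point. The pads swing forward as they close: fully open they stand 13 mm farther back than shut.
Start: joints at [0.977, 0.158, 1.597, -0, 1.386, -0.21], TCP at [0.215, 0.533, 0.231] pointing down, gripper open.
Joint ranges: [-2.91, 2.91], [-0.94, 2.29], [0.18, 2.7], [-1.29, 4.43], [0.17, 2.64], [-3, 3]. Speed limits (rad/s): [2.57, 2.57, 3.14, 3.14, 3.14, 3.14].

INTERFACE

Orientations are given as a unit quaternion [w, x, y, z].
In Python, from rig import env, eyes, workorder gives the robot as it stands.
- The arm moves only by the tool servo_tool, never from a script. Its argument "rows" is a list of rows, each a list of 4 numbers: the shift along the tool's x, y, z as a fraction of full scale, then the turn about the tool's z as a fraction of full scale. A call has 1 to 10 rows; each row shifts and turns the commanded pose from where the row before left it, along the tool's axes as they then stand; what a row does not reach is not made up. Full scale, the value 1, is 150 mm for a shift and 0.1 rad for a turn. A row lasts 1/12 s, in which the tool goes at most 41.7 mm and 7.16 degrees, less where a joint would pass 70% of its speed; a pose out of reach is approached as far as the arm can. A call with a number of a shift or a turn outside -1 to 1 is refused whole. A call with a gripper value outside its range is refused whole. "fingers" is the opening, from -1 (shut) to 1 (fully open), set as the call begins (left out, the last holds). The fingers move at their own pace and stop on an object; "squeeze" is the grip in N (left out, the last holds). Time passes only in rows, so rows that do not move let the fingers close. It gives the time, the measured TCP pose, the force and the opening at its end, in the units of the state.
- env.get_obs(): the state, without advancing time (a new reading comes with each control period).
- eyes.camera(name): name is "side" or "top" or "wrist"; returns the picture (400x640x3 uint8, red, green, blue); there is no depth.
- eyes.camera_model(name): a dict with "fx", "fy", "cx", "cy" (pixels), "cam_to_world" (4x4, takes a point from camera to world coordinates). Camera axes: x right, y up, looking along -z (the intrinsics and any distortion apply to the point x, -y, -z); pixel columns grow to the right and rows downward; lengths in m; the calibration is good to about 2 mm. A picture is of the moment at which its call begins: read the wrist's pose just before it. camera_model takes no time and is no camera call; for the wrist camera it gives the pose at the moment of the call.
- workorder.hand_in(): hands the job in, once; it reports no verdict.
The state is a dict: "clock": time; "joints": joint angles; "qvel": joint speeds; "joint_torque": joint torques, N m; "ee_pos": TCP position; "orientation": TCP orientation; "ft_force": force on the tool from outside, world axes, zero at the start; "torque": the same for the moment, N m; "gripper_width": finger opening in m.
Only numpy, scipy, OpenCV 4.12 (cv2) and the standard library are available. Lean on these libraries where they do the work, as an engineer would, in place of code of your own. Each camera call takes 0.05 s, during which the arm holds its last target. There are 200 camera calls.

## Working session

There is one attempt and no reset: what is moved stays moved. The work goes in short steps, Python scripts to look and compute and a tool call to move; the robot and the scene stay as the last step left them, time stands still between calls to the robot, and variables do not carry over. Pictures are saved under pics/ and viewed, on a budget of 14 in all, crops included, one or two more only if the job needs it, and the job is handed in when it is done.

Besides the shell and the picture viewer there is one more tool, called after "Emit:" as name(argument=value, ...) on one line, values as JSON. servo_tool: Moves the arm, as the interface text tells. Shift numbers are shares of 150 mm and turn numbers shares of 0.1 rad, none past 1 either way. Its arguments: {"type":"object","properties":{"rows":{"type":"array","items":{"type":"array","items":{"type":"number"}}},"fingers":{"type":"number"},"squeeze":{"type":"number"}},"required":["rows"]}

```bash
ls; mkdir -p pics; cat > h.py <<'E'
import numpy as np, cv2
from rig import env, eyes, workorder
def snap(cam,name):
    m=eyes.camera_model(cam); im=np.array(eyes.camera(cam)); cv2.imwrite(f'pics/{name}.png',im[:,:,::-1]); return im,m
def ray(m,u,v):
    T=np.array(m['cam_to_world']); d=T[:3,:3]@np.array([(u-m['cx'])/m['fx'],-(v-m['cy'])/m['fy'],-1]); return T[:3,3],d
def hit(m,u,v,z):
    o,d=ray(m,u,v); return o+d*(z-o[2])/d[2]
def proj(m,p):
    T=np.array(m['cam_to_world']); c=T[:3,:3].T@(np.array(p)-T[:3,3]); return m['cx']+m['fx']*c[0]/-c[2], m['cy']-m['fy']*c[1]/-c[2]
E
python3 - <<'E'
from h import *
print(env.get_obs())
for c in('top','side','wrist'):
    im,m=snap(c,c+'0');print(c,{k:np.round(v,4).tolist() for k,v in m.items()})
a=[cv2.imread(f'pics/{c}0.png') for c in('top','side')]
E
```

```text
pics
{'clock': 0.0, 'joints': array([ 9.76882061e-01,  1.59063819e-01,  1.59827256e+00,  1.27094008e-05,
        1.38620106e+00, -2.10121673e-01]), 'qvel': array([ 0.00043835, -0.00028877, -0.00062219, -0.00052141, -0.00031236,
        0.00042283]), 'joint_torque': array([-1.89465459e-05, -3.96007955e+01, -3.31426191e+01, -2.49214827e-04,
        8.52629368e-03,  5.51528998e-06]), 'ee_pos': array([0.21497721, 0.53263519, 0.23028842]), 'orientation': array([-3.86221369e-04,  1.90721786e-01,  9.81643650e-01, -8.92422254e-04]), 'ft_force': array([-0.51230354, -0.68137034,  0.0049867 ]), 'torque': array([-0.00595501,  0.00913089, -0.01563017]), 'gripper_width': 0.08553300984412907}
top {'fx': 410.7735, 'fy': 410.7735, 'cx': 328.941, 'cy': 199.9251, 'cam_to_world': [[-0.0071, 0.9827, -0.1851, 0.4044], [-0.9998, -0.0107, -0.0186, 0.0659], [-0.0203, 0.1849, 0.9825, 1.1623], [0.0, 0.0, 0.0, 1.0]]}
side {'fx': 402.2519, 'fy': 402.2519, 'cx': 320.5231, 'cy': 203.505, 'cam_to_world': [[0.8679, 0.3726, -0.3284, 0.2503], [-0.4965, 0.6307, -0.5964, -0.5648], [-0.015, 0.6807, 0.7324, 0.8585], [0.0, 0.0, 0.0, 1.0]]}
wrist {'fx': 338.3633, 'fy': 338.3633, 'cx': 323.7598, 'cy': 205.5576, 'cam_to_world': [[0.3747, -0.8817, -0.2866, 0.1418], [0.9271, 0.3559, 0.1172, 0.5636], [-0.0013, -0.3096, 0.9509, 0.3721], [0.0, 0.0, 0.0, 1.0]]}
```

View pics/top0.png

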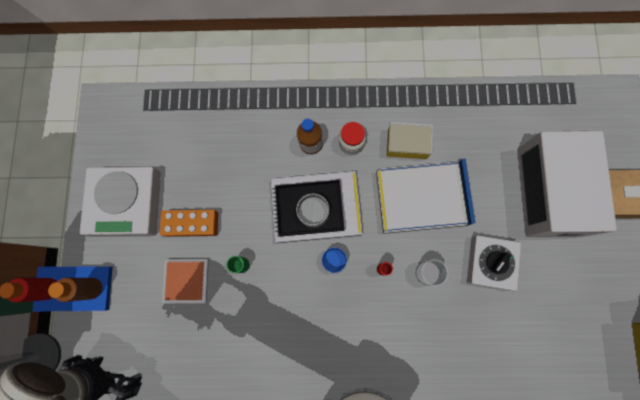

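View pics/side0.png

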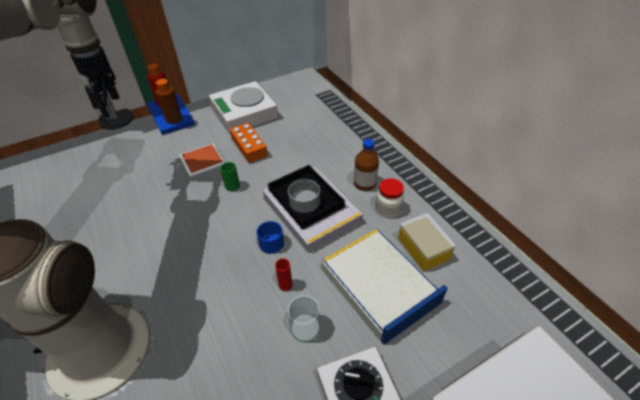

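Top view: blue beaker at (334,260), red (385,268), green (237,264), no orange one. The tray with the steel beaker is at (313,210), the blue stop at (467,192) and the dial at (497,262). The side view agrees.

```bash
cat >> h.py <<'E'
H={'B':.056,'C':.068,'D':.080,'E':.092}; R={'B':.034,'C':.0285,'D':.023,'E':.0175}
def mask(im,c):
    h=cv2.cvtColor(im,cv2.COLOR_RGB2HSV); lo,hi={'B':((105,120,60),(125,255,255)),'D':((50,120,30),(80,255,255)),'E':((0,150,50),(6,255,255)),'K':((0,0,0),(180,255,40)),'Y':((20,120,120),(32,255,255))}[c]
    m=cv2.inRange(h,lo,hi)
    if c=='E': m|=cv2.inRange(h,(174,150,50),(180,255,255))
    return m
def blobs(mk,amin=60):
    n,l,s,c=cv2.connectedComponentsWithStats(mk); return [(s[i,4],s[i,:4].tolist(),c[i],l==i) for i in range(1,n) if s[i,4]>amin]
E
python3 - <<'E'
from h import *
mods={c:eyes.camera_model(c) for c in('top','side')}
im={c:cv2.imread(f'pics/{c}0.png')[:,:,::-1].copy() for c in mods}
for k in 'BDE':
  for c in mods:
    for a,b,ce,_ in blobs(mask(im[c],k)):
        print(k,c,a,b,ce.round(1),hit(mods[c],*ce,H[k]/2).round(3))
for k,z in(('Y',.04),('K',.068)):
  for a,b,ce,l in blobs(mask(im['top'],k)):
    r=cv2.minAreaRect(np.argwhere(l)[:,::-1].astype(np.float32)); bp=cv2.boxPoints(r)
    print(k,a,ce.round(1),[hit(mods['top'],*p,z)[:2].round(3).tolist() for p in bp])
# detail image
t=cv2.resize(im['top'][:,:,::-1][180:300,440:540],None,fx=6,fy=6,interpolation=cv2.INTER_CUBIC)[:600]
w=cv2.imread('pics/wrist0.png'); cv2.imwrite('pics/det.png',t)
E
```

```text
B top 118 [301, 119, 13, 12] [307.3 124.5] [0.842 0.149 0.028]
B top 259 [461, 159, 14, 65] [467.6 190.8] [ 0.64  -0.302  0.028]
B top 481 [322, 247, 25, 26] [333.8 259.7] [0.452 0.075 0.028]
B top 1819 [32, 266, 78, 46] [ 74.6 288.3] [0.38  0.785 0.028]
B side 707 [147, 95, 48, 39] [170.6 117.2] [0.372 0.747 0.028]
B side 113 [363, 138, 12, 12] [368.3 143.3] [0.89  0.265 0.028]
B side 686 [257, 221, 27, 32] [269.9 236.7] [0.449 0.076 0.028]
B side 405 [383, 286, 64, 46] [415.1 308.6] [ 0.646 -0.279  0.028]
D top 276 [227, 257, 22, 15] [237.3 264.2] [0.441 0.337 0.04 ]
D side 919 [107, 0, 46, 102] [130.1  44.8] [0.366 1.371 0.04 ]
D side 69 [216, 99, 13, 13] [222.  104.9] [0.552 0.707 0.04 ]
D side 363 [220, 163, 19, 28] [229.5 176. ] [0.439 0.337 0.04 ]
E top 419 [341, 122, 24, 23] [352.4 133.2] [0.807 0.019 0.046]
E top 148 [378, 262, 14, 13] [384.6 268.3] [ 0.427 -0.061  0.046]
E top 729 [8, 277, 48, 26] [ 31.7 288.9] [0.379 0.89  0.046]
E side 190 [147, 71, 19, 36] [155.   83.2] [0.379 0.973 0.046]
E side 375 [379, 179, 25, 19] [390.9 187.9] [0.818 0.048 0.046]
E side 379 [276, 2
[... 202 characters left out ...]
], [0.528, 0.007]]
K 110 [21.3 25.4] [[1.149, 1.069], [1.159, 1.071], [1.156, 0.94], [1.146, 0.938]]
K 1322 [533.5 186. ] [[0.754, -0.441], [0.758, -0.491], [0.544, -0.49], [0.539, -0.442]]
K 2275 [307.5 206.8] [[0.652, 0.237], [0.666, 0.059], [0.53, 0.049], [0.515, 0.223]]
K 214 [ 50.4 256.6] [[0.442, 0.85], [0.49, 0.85], [0.486, 0.818], [0.438, 0.818]]
K 394 [497.4 261.1] [[0.412, -0.321], [0.469, -0.325], [0.469, -0.388], [0.412, -0.383]]
K 449 [ 87.8 287.2] [[0.407, 0.772], [0.407, 0.692], [0.358, 0.687], [0.358, 0.767]]
K 2903 [ 36.2 352.1] [[0.359, 0.956], [0.358, 0.783], [0.108, 0.754], [0.109, 0.92]]
K 1703 [100.1 378.7] [[0.108, 0.759], [0.211, 0.771], [0.21, 0.572], [0.108, 0.564]]
```

View pics/det.png

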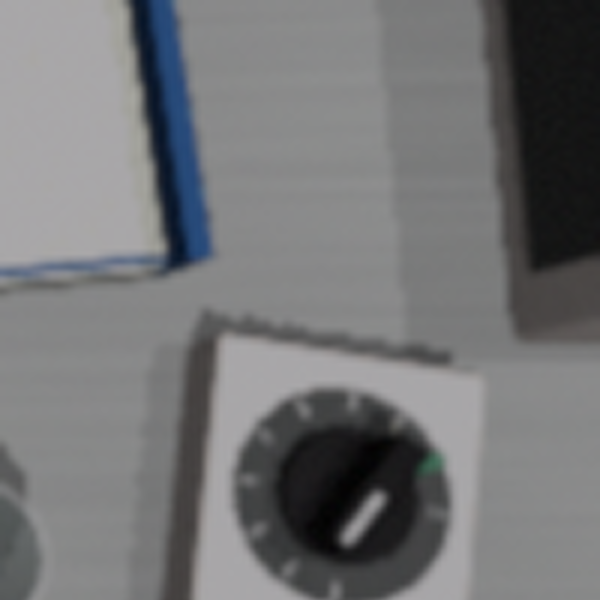

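Beakers B, D and E are present and the dial's pointer is at stop 1. Next I align the tool with the decks (tool y along the decks' y) and hover over the blue beaker.

Emit:
servo_tool(rows=[[0, 0, 0, -0.926], [0, 0, 0, -0.926], [0, 0, 0, -0.926], [0, 0, 0, -0.926], [0, 0, 0, -0.926], [-0.094, -0.226, 0, 0], [-0.094, -0.226, 0, 0], [-0.094, -0.226, 0, 0], [-0.094, -0.226, 0, 0], [-0.094, -0.226, 0, 0]])

```text
clock: 0.98
ee_pos: [0.2991, 0.3682, 0.231]
orientation: [-0.0, -0.04, 0.999, -0.0]
ft_force: [0.3, 0.5, -1.1]
gripper_width: 0.0855
```

Emit:
servo_tool(rows=[[-0.094, -0.226, 0, 0], [-0.094, -0.226, 0, 0], [-0.094, -0.226, 0, 0], [-0.094, -0.226, 0, 0], [-0.094, -0.226, 0, 0], [-0.094, -0.226, 0, 0], [-0.094, -0.226, 0, 0], [-0.094, -0.226, 0, 0], [-0.094, -0.226, 0, 0], [0, 0, 0, 0]])

```text
clock: 1.82
ee_pos: [0.4517, 0.0706, 0.2313]
orientation: [0.001, -0.037, 0.999, -0.001]
ft_force: [-0.6, 0.4, -0.4]
gripper_width: 0.0853
```

```bash
cat >> h.py <<'E'
def centre(m,l,z,r):
    p=np.argwhere(l)[:,::-1]; o=np.array(m['cam_to_world'])[:3,3]
    P=np.array([hit(m,u,v,z)[:2] for u,v in p]); c=P.mean(0)
    for _ in range(3):
        d=c-o[:2]; d/=np.linalg.norm(d); n=np.array([-d[1],d[0]]); a=P@n
        c=d*((P@d).max()-r)+n*(a.max()+a.min())/2
    return c,a.max()-a.min()
def axes():
    q=env.get_obs()['orientation']; from scipy.spatial.transform import Rotation as Ro
    return Ro.from_quat(np.r_[q[1:],q[0]]).as_matrix()
def delta(xy,yaw=None):
    o=env.get_obs(); A=axes(); d=np.array([*xy,o['ee_pos'][2]])-o['ee_pos']; return (A.T@d/0.15).round(4)
def status():
    o=env.get_obs(); print('t',o['clock'].round(1) if hasattr(o['clock'],'round') else o['clock'],'tcp',o['ee_pos'].round(4),'w',round(o['gripper_width'],4),'F',o['ft_force'].round(1),'toolx',axes()[:,0].round(3),'q',o['joints'].round(2))
E
python3 - <<'E'
from h import *
status(); im,m=snap('wrist','w1')
for k in 'BDE':
  for a,b,ce,l in blobs(mask(im,k)): print(k,a,b,[x.round(4) for x in centre(m,l,H[k],R[k])])
for c in('top','side'):
  mm=eyes.camera_model(c); i=cv2.imread(f'pics/{c}0.png')[:,:,::-1].copy()
  for k in 'BDE':
    for a,b,ce,l in blobs(mask(i,k)):
      if a<700 and 230<b[1]+b[0]*0+60 : print(c,k,a,b,[x.round(4) for x in centre(mm,l,H[k],R[k])])
E
```

```text
t 1.8167 tcp [0.4517 0.0706 0.2313] w 0.0853 F [-0.6  0.4 -0.4] toolx [-0.997 -0.073 -0.001] q [-0.11 -0.16  1.91 -0.    1.38 -1.75]
B 3874 [294, 139, 69, 74] [array([0.4488, 0.075 ]), np.float64(0.0654)]
B 258 [0, 239, 185, 3] [array([ 0.5581, -0.1994]), np.float64(0.0952)]
B 415 [0, 336, 24, 53] [array([ 0.6962, -0.2866]), np.float64(0.0488)]
D 488 [589, 169, 51, 51] [array([0.4402, 0.333 ]), np.float64(0.0434)]
E 80 [181, 123, 24, 13] [array([ 0.4047, -0.0313]), np.float64(0.0068)]
E 396 [152, 129, 41, 41] [array([ 0.425 , -0.0564]), np.float64(0.0323)]
top B 481 [322, 247, 25, 26] [array([0.4495, 0.0745]), np.float64(0.0649)]
top D 276 [227, 257, 22, 15] [array([0.4405, 0.3322]), np.float64(0.0391)]
top E 148 [378, 262, 14, 13] [array([ 0.4264, -0.0556]), np.float64(0.0311)]
side B 686 [257, 221, 27, 32] [array([0.4484, 0.0719]), np.float64(0.064)]
side B 405 [383, 286, 64, 46] [array([ 0.6727, -0.2608]), np.float64(0.0987)]
side E 375 [379, 179, 25, 19] [array([0.7984, 0.0274]), np.float64(0.0635)]
side E 379 [276, 259, 16, 32] [array([ 0.4238, -0.0625]), np.float64(0.0301)]
```

View pics/w1.png

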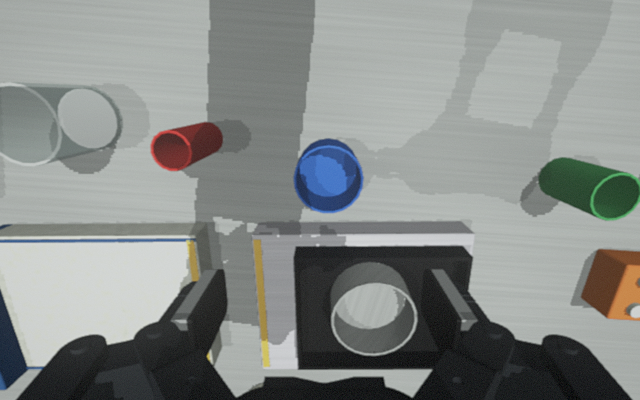

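The wrist view confirms blue at (328,177), red (171,152), green (615,195) and the steel rim centred near (374,315). I compute the steel beaker's position and the move to the blue one.

```bash
python3 - <<'E'
from h import *
m=eyes.camera_model('wrist')
for u,v in((374,315),(374,354),(331,315),(417,315),(374,276)): print(u,v,hit(m,u,v,.088).round(4))
for u,v in((294,248),(472,248),(294,368)): print('tray',hit(m,u,v,.068).round(4))
print(delta((.449,.0745)))
E
```

```text
374 315 [0.5741 0.1331 0.088 ]
374 354 [0.6211 0.1387 0.088 ]
331 315 [0.5772 0.0906 0.088 ]
417 315 [0.5709 0.1755 0.088 ]
374 276 [0.5308 0.1279 0.088 ]
tray [0.5168 0.0495 0.068 ]
tray [0.5038 0.2248 0.068 ]
tray [0.6645 0.0564 0.068 ]
[0.0091 0.0097 0.    ]
```

Emit:
servo_tool(rows=[[0.009, 0.01, 0.25, 0], [0, 0, 0.25, 0], [0, 0, 0.25, 0], [0, 0, 0.25, 0], [0, 0, 0.15, 0], [0, 0, 0.1, 0], [0, 0, 0.04, 0], [0, 0, 0, 0]], fingers=1)

```text
clock: 2.53
ee_pos: [0.4464, 0.078, 0.0364]
orientation: [-0.002, -0.04, 0.999, 0.0]
ft_force: [0.4, 0.0, -0.5]
gripper_width: 0.0853
```

Emit:
servo_tool(rows=[[0, 0, 0, 0], [0, 0, 0, 0], [0, 0, 0, 0], [0, 0, 0, 0], [0, 0, 0, 0], [0, 0, 0, 0]], fingers=-1, squeeze=25)

```text
clock: 3.03
ee_pos: [0.4495, 0.0772, 0.0397]
orientation: [0.001, -0.04, 0.999, 0.0]
ft_force: [-2.7, 1.3, 6.9]
gripper_width: 0.0673
```

```bash
python3 -c "
from h import *
status();print(delta((.576,.1335)))"
```

```text
t 3.0333 tcp [0.4495 0.0772 0.0397] w 0.0673 F [-2.7  1.3  6.9] toolx [-0.997 -0.079 -0.003] q [-0.1   0.11  2.07  0.    0.96 -1.75]
[-0.8703  0.3072  0.0025]
```

Emit:
servo_tool(rows=[[0, 0, -0.2, 0], [0, 0, -0.24, 0], [0, 0, -0.24, 0], [0, 0, -0.19, 0], [0, 0, 0, 0], [-0.174, 0.0614, 0, 0], [-0.174, 0.0614, 0, 0], [-0.174, 0.0614, 0, 0], [-0.174, 0.0614, 0, 0], [-0.174, 0.0614, 0, 0]])

```text
clock: 3.87
ee_pos: [0.5756, 0.1339, 0.168]
orientation: [0.0, -0.04, 0.999, -0.0]
ft_force: [1.0, 0.6, -0.6]
gripper_width: 0.067
```

Emit:
servo_tool(rows=[[0, 0, 0, 0], [0, 0, 0, 0], [0, 0, 0, 0]])

```text
clock: 4.12
ee_pos: [0.574, 0.1332, 0.1678]
orientation: [-0.001, -0.04, 0.999, -0.0]
ft_force: [0.8, 0.7, -1.2]
gripper_width: 0.0676
```

```bash
python3 - <<'E'
from h import *
status();print(delta((.576,.1335)))
im,m=snap('wrist','w2'); t,mt=snap('top','t2'); s,ms=snap('side','s2')
c=[cv2.resize(x[:,:,::-1],(d)) for x,d in((im[150:400,170:490],(400,312)),(t[150:250,250:378],(400,312)),(s[100:300,200:456],(400,312)))]
cv2.imwrite('pics/m2.png',np.vstack([np.hstack(c[:2])]))
z=env.get_obs()['ee_pos'][2]+.0163
for a,b,ce,l in blobs(mask(im,'B')): print(a,b,[x.round(4) for x in centre(m,l,z,.034)])
E
```

```text
t 4.1167 tcp [0.574  0.1332 0.1678] w 0.0676 F [ 0.8  0.7 -1.2] toolx [-0.997 -0.079  0.001] q [ 0.02  0.25  1.62 -0.    1.27 -1.63]
[-0.0135  0.0008 -0.    ]
204 [0, 121, 73, 3] [array([0.5089, 0.0463]), np.float64(0.0027)]
20465 [245, 185, 159, 171] [array([0.5728, 0.1341]), np.float64(0.0667)]
230 [0, 309, 119, 2] [array([0.5826, 0.0312]), np.float64(0.0313)]
```

View pics/m2.png

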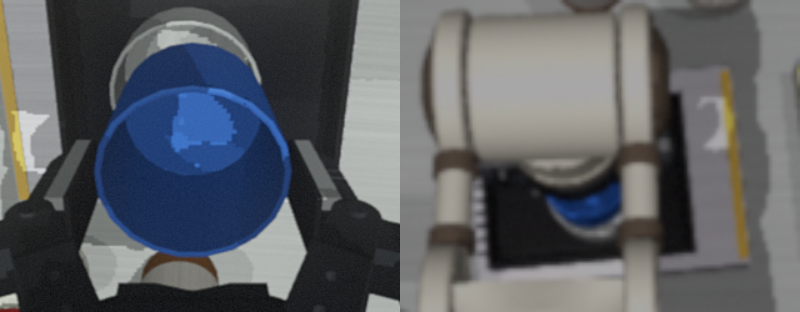

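```bash
python3 - <<'E'
from h import *
m=eyes.camera_model('wrist'); im=cv2.imread('pics/w2.png')
for u,v in((258,218),(379.6,218),(318.8,157)): print(hit(m,u,v,.088).round(4))
m1=eyes.camera_model('top');t=cv2.imread('pics/t2.png')
# steel visible near edge in top crop: lower edge ~ (587,240),
u,v=250+187/3.125,150+240/3.125; print('lower rim',u,v,hit(m1,u,v,.088).round(4))
E
```

```text
[0.58   0.0883 0.088 ]
[0.5733 0.1731 0.088 ]
[0.5339 0.1275 0.088 ]
lower rim 309.84000000000003 226.8 [0.5353 0.137  0.088 ]
```

Emit:
servo_tool(rows=[[-0.022, -0.015, 0, 0], [0, 0, 0.1, 0], [0, 0, 0.1, 0], [0, 0, 0.1, 0], [0, 0, 0.08, 0], [0, 0, 0.06, 0], [0, 0, 0.05, 0], [0, 0, 0.03, 0], [0, 0, 0, 0]])

```text
clock: 5.02
ee_pos: [0.5776, 0.1312, 0.0894]
orientation: [-0.001, -0.04, 0.999, -0.0]
ft_force: [-0.2, 0.4, -1.1]
gripper_width: 0.0674
```

Emit:
servo_tool(rows=[[0, 0, 0.007, 0], [0, 0, 0, 0], [0, 0, 0, 0], [0, 0, 0, 0], [0, 0, -0.1, 0], [0, 0, -0.2, 0], [0, 0, -0.25, 0], [0, 0, -0.25, 0], [0, 0, -0.15, 0]], fingers=1)

```text
clock: 5.77
ee_pos: [0.5797, 0.1314, 0.2371]
orientation: [0.003, -0.04, 0.999, -0.0]
ft_force: [-0.3, -0.3, 0.4]
gripper_width: 0.0852
```

Emit:
servo_tool(rows=[[0.1155, 0.202, 0, 0], [0.1155, 0.202, 0, 0], [0.1155, 0.202, 0, 0], [0.1155, 0.202, 0, 0], [0.1155, 0.202, 0, 0], [0.1155, 0.202, 0, 0], [0.1155, 0.202, 0, 0], [0, 0, 0, 0], [0, 0, 0, 0]])

```text
clock: 6.52
ee_pos: [0.4396, 0.3344, 0.2323]
orientation: [0.0, -0.041, 0.999, 0.0]
ft_force: [1.3, -0.2, -0.3]
gripper_width: 0.0856
```

```bash
python3 - <<'E'
from h import *
status(); im,m=snap('wrist','w3'); t,mt=snap('top','t3')
for n,i,mm in(('w',im,m),('t',t,mt)):
 for k,z in(('D',.08),('B',.104),('E',.092)):
  for a,b,ce,l in blobs(mask(i,k)): 
   if n=='w' or(a<600 and b[1]>190): print(n,k,a,b,[x.round(4) for x in centre(mm,l,z,R[k])])
E
```

```text
t 6.5167 tcp [0.4396 0.3344 0.2323] w 0.0856 F [ 1.3 -0.2 -0.3] toolx [-0.997 -0.082 -0.001] q [ 0.43  0.1   1.66 -0.    1.38 -1.22]
w D 148 [300, 173, 28, 23] [array([0.4254, 0.3267]), np.float64(0.0241)]
w D 74 [326, 172, 22, 39] [array([0.4362, 0.3451]), np.float64(0.0218)]
w B 4150 [61, 277, 86, 68] [array([0.5787, 0.1331]), np.float64(0.0674)]
t D 148 [228, 259, 21, 13] [array([0.4382, 0.3277]), np.float64(0.0347)]
t B 560 [298, 197, 27, 27] [array([0.579 , 0.1325]), np.float64(0.0679)]
t E 147 [378, 262, 14, 13] [array([ 0.4264, -0.0556]), np.float64(0.0311)]
```

View pics/w3.png

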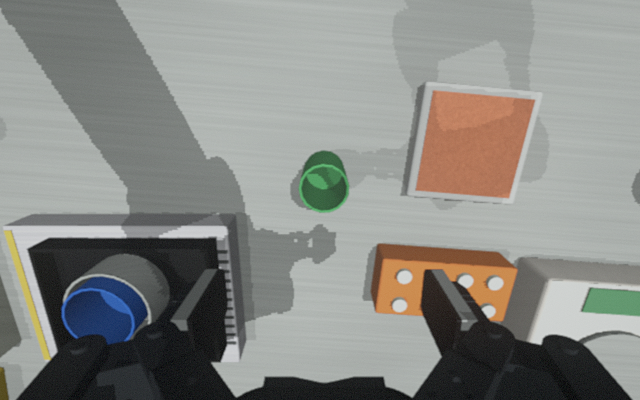

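```bash
python3 - <<'E'
from h import *
m=eyes.camera_model('wrist'); f=hit(m,324,212,.08);print(f); A=axes()
c=f+A[:,0]*.023; print(c,[hit(m,u,187,.08).round(4) for u in(299.5,349)],delta(c[:2]))
E
```

```text
[0.46384428 0.33576407 0.08      ]
[0.44091638 0.33394435 0.07998295] [array([0.4419, 0.312 , 0.08  ]), array([0.4384, 0.3562, 0.08  ])] [-0.0011  0.0078 -0.    ]
```

Emit:
servo_tool(rows=[[-0.003, 0.006, 0.2, 0], [0, 0, 0.25, 0], [0, 0, 0.25, 0], [0, 0, 0.2, 0], [0, 0, 0.13, 0], [0, 0, 0.08, 0], [0, 0, 0, 0]], fingers=0.45)

```text
clock: 7.2
ee_pos: [0.4397, 0.3322, 0.0625]
orientation: [-0.002, -0.039, 0.999, -0.001]
ft_force: [-0.4, 0.2, 0.4]
gripper_width: 0.0617
```

Emit:
servo_tool(rows=[[0, 0, 0, 0], [0, 0, 0, 0], [0, 0, 0, 0], [0, 0, 0, 0], [0, 0, 0, 0], [0, 0, 0, 0]], fingers=-1)

```text
clock: 7.7
ee_pos: [0.4419, 0.3346, 0.0667]
orientation: [0.001, -0.04, 0.999, 0.001]
ft_force: [-0.3, 0.5, 4.5]
gripper_width: 0.0446
```

```bash
python3 -c "
from h import *
status();print(delta((.579,.133)))"
```

```text
t 7.7 tcp [0.4419 0.3346 0.0667] w 0.0446 F [-0.3  0.5  4.5] toolx [-0.997 -0.079 -0.003] q [ 0.43  0.29  1.79 -0.    1.06 -1.22]
[-8.0430e-01 -1.4126e+00  1.0000e-03]
```

Emit:
servo_tool(rows=[[0, 0, -0.18, 0], [0, 0, -0.25, 0], [0, 0, -0.25, 0], [0, 0, -0.2, 0], [0, 0, -0.09, 0], [0, 0, 0, 0]])

```text
clock: 8.2
ee_pos: [0.443, 0.3352, 0.2154]
orientation: [0.004, -0.04, 0.999, 0.002]
ft_force: [0.5, -0.2, -0.7]
gripper_width: 0.0447
```

Emit:
servo_tool(rows=[[-0.115, -0.202, 0, 0], [-0.115, -0.202, 0, 0], [-0.115, -0.202, 0, 0], [-0.115, -0.202, 0, 0], [-0.115, -0.202, 0, 0], [-0.115, -0.202, 0, 0], [-0.115, -0.202, 0, 0], [0, 0, 0, 0], [0, 0, 0, 0]])

```text
clock: 8.95
ee_pos: [0.5776, 0.1307, 0.2085]
orientation: [-0.002, -0.038, 0.999, 0.0]
ft_force: [0.0, 0.5, -2.1]
gripper_width: 0.0446
```

```bash
python3 - <<'E'
from h import *
status(); im,m=snap('wrist','w4');t,mt=snap('top','t4')
for n,i,mm in(('w',im,m),('t',t,mt)):
 for k,z in(('B',.104),('D',env.get_obs()['ee_pos'][2]+.0133)):
  for a,b,ce,l in blobs(mask(i,k)): print(n,k,a,b,[x.round(4) for x in centre(mm,l,z,R[k])])
print(delta((.579,.133)))
E
```

```text
t 8.95 tcp [0.5776 0.1307 0.2085] w 0.0446 F [ 0.   0.5 -2.1] toolx [-0.997 -0.076  0.004] q [ 0.02  0.22  1.57  0.    1.35 -1.63]
w B 199 [0, 116, 100, 2] [array([ 0.5273, -0.0669]), np.float64(0.0054)]
w B 2763 [281, 156, 89, 69] [array([0.5598, 0.131 ]), np.float64(0.0674)]
w B 206 [0, 284, 143, 2] [array([ 0.6718, -0.0821]), np.float64(0.068)]
w D 10585 [272, 187, 105, 140] [array([0.574 , 0.1315]), np.float64(0.0446)]
t B 118 [301, 119, 13, 12] [array([0.7961, 0.1404]), np.float64(0.0325)]
t B 258 [461, 159, 14, 65] [array([ 0.6311, -0.2842]), np.float64(0.1507)]
t B 140 [299, 207, 22, 17] [array([0.5579, 0.1305]), np.float64(0.0551)]
t B 1818 [32, 266, 78, 46] [array([0.3802, 0.8079]), np.float64(0.1157)]
t D 130 [301, 204, 18, 13] [array([0.5464, 0.1226]), np.float64(0.0396)]
[-0.0151  0.0006 -0.    ]
```

View pics/w4.png

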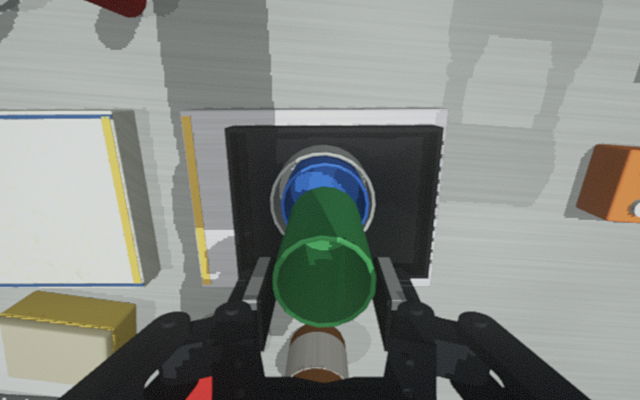

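Emit:
servo_tool(rows=[[-0.022, 0.002, 0, 0], [0, 0, 0.12, 0], [0, 0, 0.12, 0], [0, 0, 0.12, 0], [0, 0, 0.1, 0], [0, 0, 0.08, 0], [0, 0, 0.03, 0], [0, 0, 0.01, 0], [0, 0, 0, 0], [0, 0, 0, 0]])

```text
clock: 9.88
ee_pos: [0.5819, 0.1329, 0.1249]
orientation: [0.001, -0.04, 0.999, -0.0]
ft_force: [0.3, 0.2, -0.7]
gripper_width: 0.0444
```

Emit:
servo_tool(rows=[[0, 0, 0.02, 0], [0, 0, 0.013, 0], [0, 0, 0, 0], [0, 0, 0, 0]])

```text
clock: 10.22
ee_pos: [0.5813, 0.1327, 0.1189]
orientation: [0.0, -0.04, 0.999, -0.0]
ft_force: [0.8, 0.3, -0.6]
gripper_width: 0.0445
```

Emit:
servo_tool(rows=[[0, 0, 0, 0], [0, 0, 0, 0], [0, 0, 0, 0], [0, 0, -0.1, 0], [0, 0, -0.2, 0], [0, 0, -0.25, 0], [0, 0, -0.2, 0], [0, 0, 0, 0]], fingers=0.7)

```text
clock: 10.88
ee_pos: [0.5852, 0.1329, 0.2399]
orientation: [0.007, -0.04, 0.999, -0.0]
ft_force: [1.2, 0.2, 1.1]
gripper_width: 0.0724
```

Emit:
servo_tool(rows=[[0.16, -0.169, 0, 0], [0.16, -0.169, 0, 0], [0.16, -0.169, 0, 0], [0.16, -0.169, 0, 0], [0.16, -0.169, 0, 0], [0.16, -0.169, 0, 0], [0.16, -0.169, 0, 0], [0, 0, 0, 0], [0, 0, 0, 0]])

```text
clock: 11.63
ee_pos: [0.4273, -0.0585, 0.2315]
orientation: [0.001, -0.038, 0.999, -0.0]
ft_force: [0.4, 0.9, -0.0]
gripper_width: 0.0728
```

```bash
python3 - <<'E'
from h import *
status(); im,m=snap('wrist','w5');t,mt=snap('top','t5')
for n,i,mm in(('w',im,m),('t',t,mt)):
 for k,z in(('D',.132),('B',.104),('E',.092)):
  for a,b,ce,l in blobs(mask(i,k)): 
   if n=='w' or(a<600 and b[1]>190): print(n,k,a,b,[x.round(4) for x in centre(mm,l,z,R[k])])
print(delta((.426,-.0565)))
E
```

```text
t 11.6333 tcp [ 0.4273 -0.0585  0.2315] w 0.0728 F [ 0.4  0.9 -0. ] toolx [-0.997 -0.076 -0.001] q [-0.42 -0.23  1.98  0.    1.4  -2.06]
w B 157 [105, 268, 99, 3] [array([ 0.5052, -0.2026]), np.float64(0.0608)]
w B 62 [242, 268, 62, 1] [array([ 0.4727, -0.0922]), np.float64(0.0519)]
w B 585 [78, 277, 24, 61] [array([ 0.5441, -0.2603]), np.float64(0.0481)]
w B 438 [482, 316, 40, 17] [array([0.5246, 0.1051]), np.float64(0.029)]
w E 441 [304, 165, 38, 43] [array([ 0.4241, -0.0589]), np.float64(0.0319)]
t D 303 [301, 199, 19, 21] [array([0.5783, 0.1336]), np.float64(0.0449)]
t B 203 [299, 197, 26, 27] [array([0.579 , 0.1325]), np.float64(0.0679)]
[ 0.0142  0.0056 -0.    ]
```

View pics/w5.png

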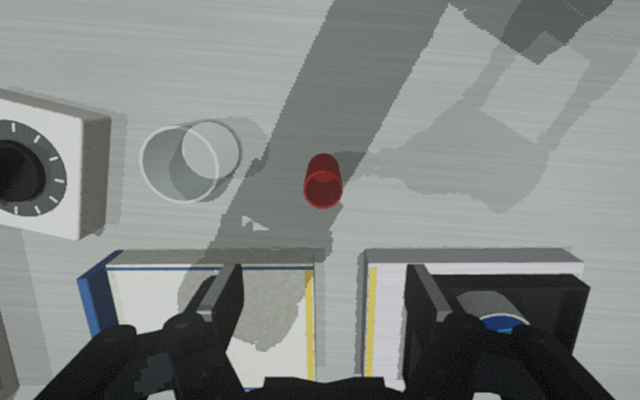

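Emit:
servo_tool(rows=[[0.02, -0.003, 0.2, 0], [0, 0, 0.25, 0], [0, 0, 0.25, 0], [0, 0, 0.2, 0], [0, 0, 0.1, 0], [0, 0, 0.02, 0], [0, 0, 0, 0], [0, 0, 0, 0]], fingers=0.3)

```text
clock: 12.4
ee_pos: [0.4261, -0.058, 0.0794]
orientation: [0.001, -0.04, 0.999, -0.0]
ft_force: [0.8, 0.7, 0.4]
gripper_width: 0.0554
```

Emit:
servo_tool(rows=[[0, 0, 0, 0], [0, 0, 0, 0], [0, 0, 0, 0], [0, 0, 0, 0], [0, 0, 0, 0], [0, 0, 0, 0]], fingers=-1)

```text
clock: 12.9
ee_pos: [0.4264, -0.0588, 0.0801]
orientation: [0.002, -0.04, 0.999, -0.001]
ft_force: [-0.4, -0.6, 6.6]
gripper_width: 0.034
```

Emit:
servo_tool(rows=[[0, 0, -0.15, 0], [0, 0, -0.25, 0], [0, 0, -0.25, 0], [0, 0, -0.25, 0], [0, 0, -0.18, 0], [0, 0, 0, 0]])

```text
clock: 13.4
ee_pos: [0.4281, -0.0595, 0.2474]
orientation: [0.006, -0.04, 0.999, -0.003]
ft_force: [0.3, -0.2, -0.2]
gripper_width: 0.0338
```

```bash
python3 -c "
from h import *
status();print(delta((.50,.138)),delta((.5785,.133)))"
```

```text
t 13.4 tcp [ 0.4281 -0.0595  0.2474] w 0.0338 F [ 0.3 -0.2 -0.2] toolx [-0.997 -0.079 -0.011] q [-0.42 -0.25  1.96  0.    1.42 -2.07]
[-5.8220e-01  1.2749e+00 -1.2000e-03] [-1.1012  1.2002  0.0051]
```

Emit:
servo_tool(rows=[[-0.181, 0.15, 0, 0], [-0.181, 0.15, 0, 0], [-0.181, 0.15, 0, 0], [-0.181, 0.15, 0, 0], [-0.181, 0.15, 0, 0], [-0.181, 0.15, 0, 0], [-0.181, 0.15, 0, 0], [-0.181, 0.15, 0, 0], [0, 0, 0, 0], [0, 0, 0, 0]])

```text
clock: 14.23
ee_pos: [0.627, 0.1396, 0.2382]
orientation: [-0.001, -0.041, 0.999, -0.0]
ft_force: [0.3, 0.6, 0.1]
gripper_width: 0.0338
```

Emit:
servo_tool(rows=[[0, 0, 0, 0], [0, 0, 0, 0], [0, 0, 0, 0], [0, 0, 0, 0]])

```text
clock: 14.57
ee_pos: [0.6268, 0.1377, 0.2409]
orientation: [0.0, -0.039, 0.999, -0.0]
ft_force: [-0.0, -0.3, -0.6]
gripper_width: 0.0336
```

```bash
python3 - <<'E'
from h import *
status(); im,m=snap('wrist','w6')
z=env.get_obs()['ee_pos'][2]
for k,zz in(('D',.132),('B',.104),('E',z+.0119)):
  for a,b,ce,l in blobs(mask(im,k)): print(k,a,b,[x.round(4) for x in centre(m,l,zz,R[k])])
cv2.imwrite('pics/w6c.png',cv2.resize(im[60:380,180:480,::-1],None,fx=1.8,fy=1.8))
E
```

```text
t 14.5667 tcp [0.6268 0.1377 0.2409] w 0.0336 F [-0.  -0.3 -0.6] toolx [-0.997 -0.078 -0.001] q [ 0.03  0.32  1.38 -0.    1.43 -1.62]
D 3069 [292, 107, 62, 65] [array([0.5793, 0.1342]), np.float64(0.045)]
B 308 [0, 57, 107, 3] [array([ 0.5369, -0.08  ]), np.float64(0.0118)]
B 2220 [279, 92, 84, 84] [array([0.5784, 0.1324]), np.float64(0.0675)]
B 223 [0, 227, 138, 2] [array([ 0.6871, -0.1016]), np.float64(0.0544)]
B 230 [298, 371, 30, 12] [array([0.7984, 0.1417]), np.float64(0.0304)]
E 7223 [285, 191, 78, 126] [array([0.625 , 0.1384]), np.float64(0.0338)]
E 371 [176, 300, 51, 19] [array([0.6345, 0.0899]), np.float64(0.0194)]
```

View pics/w6c.png

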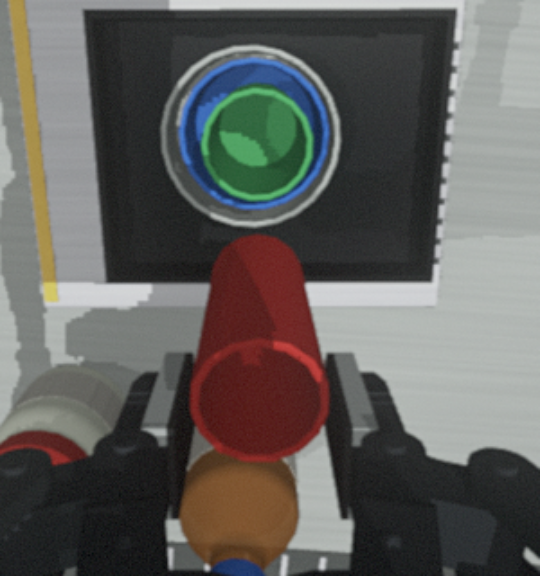

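Emit:
servo_tool(rows=[[0.1, -0.002, 0, 0], [0.12, -0.002, 0, 0], [0.086, 0, 0, 0], [0, 0, 0, 0], [0, 0, 0, 0], [0, 0, 0, 0], [0, 0, 0, 0]])

```text
clock: 15.2
ee_pos: [0.582, 0.1341, 0.2405]
orientation: [0.0, -0.039, 0.999, -0.0]
ft_force: [0.7, 0.0, -0.4]
gripper_width: 0.0338
```

```bash
python3 - <<'E'
from h import *
status(); print(delta((.5811,.1335)))
im,m=snap('wrist','w7')
for k,zz in(('D',.132),('E',env.get_obs()['ee_pos'][2]+.0119)):
  for a,b,ce,l in blobs(mask(im,k)): print(k,a,b,[x.round(4) for x in centre(m,l,zz,R[k])])
E
```

```text
t 15.2 tcp [0.582  0.1341 0.2405] w 0.0338 F [ 0.7  0.  -0.4] toolx [-0.997 -0.079 -0.001] q [ 0.02  0.21  1.52 -0.    1.41 -1.63]
[ 0.0066 -0.0035 -0.    ]
D 1677 [294, 155, 59, 55] [array([0.5647, 0.1332]), np.float64(0.045)]
E 7339 [285, 191, 78, 125] [array([0.5798, 0.1348]), np.float64(0.0338)]
E 176 [206, 374, 18, 18] [array([0.6298, 0.0901]), np.float64(0.0067)]
```

Emit:
servo_tool(rows=[[0.004, -0.006, 0, 0], [0, 0, 0.08, 0], [0, 0, 0.08, 0], [0, 0, 0.06, 0], [0, 0, 0.06, 0], [0, 0, 0.04, 0], [0, 0, 0.02, 0], [0, 0, 0, 0], [0, 0, 0, 0]])

```text
clock: 16.0
ee_pos: [0.581, 0.1333, 0.1894]
orientation: [0.0, -0.04, 0.999, 0.0]
ft_force: [0.1, 0.5, -1.2]
gripper_width: 0.034
```

Emit:
servo_tool(rows=[[0, 0, 0.08, 0], [0, 0, 0.08, 0], [0, 0, 0.08, 0], [0, 0, 0.06, 0], [0, 0, 0.03, 0], [0, 0, 0.015, 0], [0, 0, 0, 0], [0, 0, 0, 0]])

```text
clock: 16.67
ee_pos: [0.5812, 0.1333, 0.1379]
orientation: [0.0, -0.04, 0.999, 0.0]
ft_force: [0.2, -0.3, -0.3]
gripper_width: 0.0341
```

Emit:
servo_tool(rows=[[0, 0, 0.008, 0], [0, 0, 0, 0], [0, 0, 0, 0]])

```text
clock: 16.92
ee_pos: [0.581, 0.1333, 0.1366]
orientation: [0.0, -0.04, 0.999, 0.0]
ft_force: [0.9, -0.5, -0.5]
gripper_width: 0.0338
```

Emit:
servo_tool(rows=[[0, 0, 0, 0], [0, 0, 0, 0], [0, 0, 0, 0], [0, 0, 0, 0], [0, 0, -0.08, 0], [0, 0, -0.15, 0], [0, 0, -0.25, 0], [0, 0, -0.25, 0], [0, 0, -0.07, 0], [0, 0, 0, 0]], fingers=0.3)

```text
clock: 17.75
ee_pos: [0.5835, 0.1335, 0.2626]
orientation: [0.005, -0.04, 0.999, -0.0]
ft_force: [1.2, -0.2, -0.3]
gripper_width: 0.0555
```

Emit:
servo_tool(rows=[[-0.01, 0.23, 0, 0], [0, 0.23, 0, 0], [0, 0.21, 0, 0], [0, 0, 0, 0], [0, 0, 0, 0], [0, 0, 0, 0], [0, 0, 0, 0]])

```text
clock: 18.33
ee_pos: [0.5743, 0.2326, 0.2557]
orientation: [-0.001, -0.039, 0.999, -0.0]
ft_force: [-0.5, -0.6, -0.3]
gripper_width: 0.0557
```

```bash
python3 - <<'E'
from h import *
status()
im,m=snap('wrist','w8'); t,mt=snap('top','t8'); s,ms=snap('side','s8')
for n,i,mm in(('w',im,m),('t',t,mt)):
 for k,z in(('D',.132),('B',.104),('E',.148)):
  for a,b,ce,l in blobs(mask(i,k)): 
   if n=='w' or(a<600 and b[1]>190): print(n,k,a,b,[x.round(4) for x in centre(mm,l,z,R[k])])
a=cv2.resize(im[:,:,::-1],(480,300)); b=cv2.resize(s[100:260,200:456,::-1],(480,300)); cv2.imwrite('pics/m8.png',np.vstack([a,b]))
for c,z in(('K',.068),('Y',.04)):
 for q in blobs(mask(im,c)): print(c,q[0],q[1])
E
```

```text
t 18.3333 tcp [0.5743 0.2326 0.2557] w 0.0557 F [-0.5 -0.6 -0.3] toolx [-0.997 -0.078  0.001] q [ 0.19  0.26  1.43 -0.    1.45 -1.46]
w D 1001 [177, 154, 69, 65] [array([0.5706, 0.1444]), np.float64(0.0452)]
w B 1564 [174, 142, 83, 78] [array([0.5741, 0.1382]), np.float64(0.0668)]
w B 83 [0, 258, 68, 2] [array([ 0.6633, -0.0346]), np.float64(0.0304)]
w E 1607 [173, 171, 54, 50] [array([0.5795, 0.1343]), np.float64(0.0335)]
w E 455 [92, 327, 36, 34] [array([0.725 , 0.0446]), np.float64(0.0121)]
t D 77 [302, 208, 18, 12] [array([0.5637, 0.1284]), np.float64(0.0411)]
t B 203 [299, 197, 26, 27] [array([0.579 , 0.1325]), np.float64(0.066)]
t E 148 [304, 201, 13, 14] [array([0.5775, 0.1326]), np.float64(0.0316)]
K 2423 [176, 178, 133, 73]
K 22878 [50, 260, 547, 140]
Y 826 [101, 109, 34, 149]
Y 792 [30, 110, 44, 147]
Y 1538 [0, 269, 76, 32]
```

View pics/m8.png

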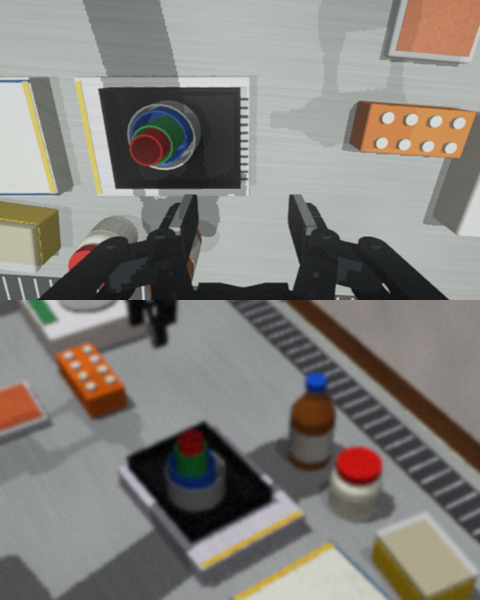

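```bash
python3 - <<'E'
from h import *
im=cv2.imread('pics/w8.png'); m=eyes.camera_model('wrist')
g=cv2.cvtColor(im,cv2.COLOR_BGR2GRAY)
mk=(g<50).astype(np.uint8); mk[255:]=0; mk[:,:125]=0; mk[:,335:]=0
b=max(blobs(mk),key=lambda q:q[0]); h=cv2.convexHull(np.argwhere(b[3])[:,::-1].astype(np.int32)); ap=cv2.approxPolyDP(h,5,True)[:,0]
for p in ap: print(p,hit(m,*map(float,p),.068).round(4))
print(g[180,290:345])
E
```

```text
[319 250] [0.6533 0.2346 0.068 ]
[155 250] [0.6669 0.0594 0.068 ]
[133 119] [0.531  0.0491 0.068 ]
[240 117] [0.5213 0.1501 0.068 ]
[314 151] [0.5479 0.222  0.068 ]
[ 49  46  51  46  50  47  50  45  50  50  49  48  55  49  52  52  51  49
  53  55  52  55  48  51  43  42  51  51  50  47 103 175 195 196 193 195
 197 198 208 212 213 206 181 166 168 169 171 169 169 169 172 181 188 188
 188]
```

Emit:
servo_tool(rows=[[-0.069, -0.026, 0, 0], [0, 0, 0.2, 0], [0, 0, 0.25, 0], [0, 0, 0.25, 0], [0, 0, 0.2, 0], [0, 0, 0.15, 0], [0, 0, 0.05, 0], [0, 0, 0, 0], [0, 0, 0, 0], [0, 0, 0, 0]], fingers=-0.25)

```text
clock: 19.32
ee_pos: [0.5868, 0.2307, 0.0939]
orientation: [0.002, -0.039, 0.999, 0.0]
ft_force: [-0.3, 0.4, 1.3]
gripper_width: 0.0322
```

```bash
python3 - <<'E'
from h import *
status(); print(delta((.585,.2295)))
im,m=snap('wrist','w9'); cv2.imwrite('pics/w9c.png',im[:,:,::-1])
E
```

```text
t 19.3167 tcp [0.5868 0.2307 0.0939] w 0.0322 F [-0.3  0.4  1.3] toolx [-0.997 -0.079 -0.004] q [ 0.18  0.43  1.55 -0.    1.16 -1.47]
[ 0.0129 -0.0069 -0.0001]
```

View pics/w9c.png

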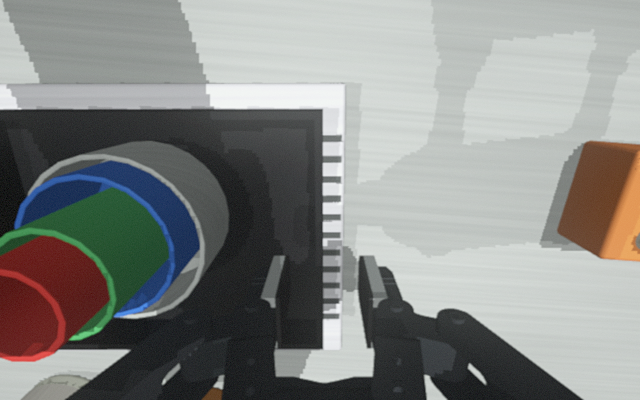

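The fingers straddle the rear wall (outer edge at col 322, finger tips at about 275 and 372). I descend and grip it lightly.

Emit:
servo_tool(rows=[[0.01, -0.006, 0.1, 0], [0, 0, 0.1, 0], [0, 0, 0.06, 0], [0, 0, 0.015, 0], [0, 0, 0, 0], [0, 0, 0, 0], [0, 0, 0, 0]])

```text
clock: 19.95
ee_pos: [0.5846, 0.2297, 0.0514]
orientation: [0.001, -0.04, 0.999, 0.0]
ft_force: [-0.7, 0.4, 0.6]
gripper_width: 0.0317
```

Emit:
servo_tool(rows=[[0, 0, 0, 0], [0, 0, 0, 0], [0, 0, 0, 0], [0, 0, 0, 0], [0, 0, 0, 0], [0, 0, 0, 0]], fingers=-1, squeeze=20)

```text
clock: 20.45
ee_pos: [0.5842, 0.2293, 0.0509]
orientation: [0.001, -0.04, 0.999, -0.0]
ft_force: [-0.6, -4.3, 4.7]
gripper_width: 0.0036
```

```bash
python3 - <<'E'
from h import *
status()
E
```

```text
t 20.45 tcp [0.5842 0.2293 0.0509] w 0.0036 F [-0.6 -4.3  4.7] toolx [-0.997 -0.079 -0.001] q [ 0.18  0.48  1.57 -0.    1.09 -1.47]
```

Emit:
servo_tool(rows=[[0, -0.02, 0, 0], [0, -0.05, 0, 0], [0, -0.08, 0, 0], [0, -0.1, 0, 0], [0, -0.1, 0, 0], [0, -0.1, 0, 0], [0, -0.1, 0, 0], [0, -0.08, 0, 0], [0, -0.05, 0, 0], [0, -0.02, 0, 0]])

```text
clock: 21.28
ee_pos: [0.5925, 0.1258, 0.0508]
orientation: [0.001, -0.039, 0.999, 0.002]
ft_force: [-0.9, 7.4, 5.4]
gripper_width: 0.0034
```

```bash
python3 - <<'E'
from h import *
status(); m=eyes.camera_model('top');i=cv2.imread('pics/top0.png')[:,:,::-1].copy()
# blue stop: top-inner edge
l=[b for b in blobs(mask(i,'B')) if b[1][0]==461][0][3]
r=cv2.boxPoints(cv2.minAreaRect(np.argwhere(l)[:,::-1].astype(np.float32)))
print('stop',[hit(m,*map(float,p),.07)[:2].round(4).tolist() for p in r])
mw=eyes.camera_model('wrist')
im,m=snap('wrist','w10')
for b in blobs(mask(im,'B'),100): print(b[0],b[1],hit(m,*b[2],.07).round(4))
E
```

```text
t 21.2833 tcp [0.5925 0.1258 0.0508] w 0.0034 F [-0.9  7.4  5.4] toolx [-0.997 -0.078 -0.002] q [ 0.01  0.43  1.64  0.    1.07 -1.64]
stop [[0.7198, -0.2755], [0.7213, -0.2862], [0.5449, -0.3002], [0.5434, -0.2898]]
11900 [0, 193, 166, 207] [0.5896 0.0323 0.07  ]
```

Emit:
servo_tool(rows=[[0, -0.03, 0, 0], [0, -0.07, 0, 0], [0, -0.1, 0, 0], [0, -0.1, 0, 0], [0, -0.1, 0, 0], [0, -0.1, 0, 0], [0, -0.1, 0, 0], [0, -0.1, 0, 0], [0, -0.1, 0, 0], [0, -0.1, 0, 0]])

```text
clock: 22.17
ee_pos: [0.603, -0.008, 0.0508]
orientation: [0.001, -0.04, 0.999, 0.002]
ft_force: [-0.6, 9.4, 6.4]
gripper_width: 0.0033
```

Emit:
servo_tool(rows=[[0, -0.1, 0, 0], [0, -0.1, 0, 0], [0, -0.1, 0, 0], [0, -0.1, 0, 0], [0, -0.06, 0, 0], [0, -0.03, 0, 0], [0, 0, 0, 0], [0, 0, 0, 0]])

```text
clock: 22.83
ee_pos: [0.6091, -0.0827, 0.0508]
orientation: [0.001, -0.039, 0.999, 0.0]
ft_force: [-0.4, 1.1, 6.7]
gripper_width: 0.0037
```

```bash
python3 - <<'E'
from h import *
status(); t,mt=snap('top','t11'); s,ms=snap('side','s11')
a=cv2.resize(t[140:260,340:500,::-1],(640,480))[:300]; cv2.imwrite('pics/m11.png',np.hstack([cv2.resize(t[150:240,350:490,::-1],(400,257)),cv2.resize(s[170:350,240:480,::-1],(400,300))[:257]]))
for q in blobs(mask(t,'K'),300): 
  if q[1][0]>330: print(q[1],[hit(mt,*map(float,p),.068)[:2].round(3).tolist() for p in cv2.boxPoints(cv2.minAreaRect(np.argwhere(q[3])[:,::-1].astype(np.float32)))])
E
```

```text
t 22.8333 tcp [ 0.6091 -0.0827  0.0508] w 0.0037 F [-0.4  1.1  6.7] toolx [-0.997 -0.079 -0.002] q [-0.33  0.45  1.61  0.    1.07 -1.98]
[522, 145, 24, 80] [[0.753, -0.44], [0.758, -0.49], [0.544, -0.49], [0.539, -0.442]]
[436, 170, 24, 52] [[0.684, -0.19], [0.691, -0.253], [0.555, -0.261], [0.548, -0.199]]
[486, 251, 25, 23] [[0.412, -0.321], [0.469, -0.325], [0.469, -0.388], [0.412, -0.383]]
```

View pics/m11.png

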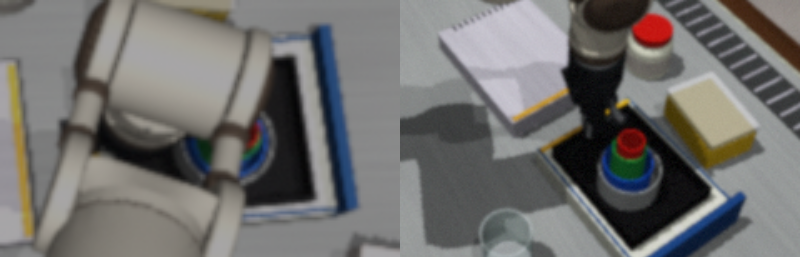

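Emit:
servo_tool(rows=[[0, -0.02, 0, 0], [0, -0.04, 0, 0], [0, -0.035, 0, 0], [0, -0.02, 0, 0], [0, 0, 0, 0], [0, 0, 0, 0]])

```text
clock: 23.43
ee_pos: [0.6104, -0.0987, 0.0508]
orientation: [0.001, -0.039, 0.999, 0.001]
ft_force: [0.1, 5.7, 7.5]
gripper_width: 0.0033
```

```bash
python3 - <<'E'
from h import *
status(); t,mt=snap('top','t12')
for q in blobs(mask(t,'K'),300): 
  if 430<q[1][0]<470: print(q[1],[hit(mt,*map(float,p),.068)[:2].round(3).tolist() for p in cv2.boxPoints(cv2.minAreaRect(np.argwhere(q[3])[:,::-1].astype(np.float32)))])
E
```

```text
t 23.4333 tcp [ 0.6104 -0.0987  0.0508] w 0.0033 F [0.1 5.7 7.5] toolx [-0.997 -0.079 -0.001] q [-0.36  0.46  1.6   0.    1.08 -2.01]
[443, 170, 26, 51] [[0.683, -0.209], [0.692, -0.275], [0.557, -0.285], [0.549, -0.22]]
```

Emit:
servo_tool(rows=[[0, 0, 0, 0], [0, 0, 0, 0], [0, 0, 0, 0], [0, 0, 0, 0], [0, 0, -0.08, 0], [0, 0, -0.2, 0], [0, 0, -0.27, 0], [0, 0, -0.27, 0], [0, 0, -0.27, 0], [0, 0, -0.2, 0]], fingers=-0.3)

```text
clock: 24.32
ee_pos: [0.6106, -0.1006, 0.2489]
orientation: [0.002, -0.04, 0.999, -0.001]
ft_force: [1.2, -0.5, 0.9]
gripper_width: 0.03
```

Emit:
servo_tool(rows=[[0.14, -0.178, 0, 0], [0.14, -0.178, 0, 0], [0.14, -0.178, 0, 0], [0.14, -0.178, 0, 0], [0.14, -0.178, 0, 0], [0.14, -0.178, 0, 0], [0.14, -0.178, 0, 0], [0.14, -0.178, 0, 0], [0.14, -0.178, 0, 0], [0, 0, 0, 0]])

```text
clock: 25.15
ee_pos: [0.4372, -0.3593, 0.2445]
orientation: [-0.001, -0.037, 0.999, -0.001]
ft_force: [0.6, 0.0, -0.3]
gripper_width: 0.0299
```

Emit:
servo_tool(rows=[[0, 0, 0, 0], [0, 0, 0, 0], [0, 0, 0, 0]])

```text
clock: 25.4
ee_pos: [0.441, -0.3538, 0.244]
orientation: [0.0, -0.04, 0.999, 0.0]
ft_force: [-0.2, 0.3, -0.4]
gripper_width: 0.0301
```

```bash
python3 - <<'E'
from h import *
status(); im,m=snap('wrist','w13'); t,mt=snap('top','t13')
for k,z in(('D',.132),('B',.104),('E',.148)):
  for a,b,ce,l in blobs(mask(t,k)): 
   if a<600 and b[1]>150: print(k,a,b,[x.round(4) for x in centre(mt,l,z,R[k])])
for q in blobs(mask(t,'K'),300): 
  if 350<q[1][0]<470: print(q[1],[hit(mt,*map(float,p),.068)[:2].round(3).tolist() for p in cv2.boxPoints(cv2.minAreaRect(np.argwhere(q[3])[:,::-1].astype(np.float32)))])
cv2.imwrite('pics/w13c.png',im[:,:,::-1])
E
```

```text
t 25.4 tcp [ 0.441  -0.3538  0.244 ] w 0.0301 F [-0.2  0.3 -0.4] toolx [-0.997 -0.08  -0.   ] q [-0.89  0.12  1.61  0.    1.41 -2.54]
D 118 [426, 188, 22, 21] [array([ 0.5993, -0.1839]), np.float64(0.0463)]
B 260 [461, 159, 14, 64] [array([ 0.6304, -0.2845]), np.float64(0.1523)]
B 184 [421, 186, 29, 27] [array([ 0.6034, -0.1922]), np.float64(0.0676)]
E 164 [432, 188, 15, 15] [array([ 0.6052, -0.1912]), np.float64(0.032)]
[394, 170, 73, 55] [[0.677, -0.09], [0.694, -0.277], [0.556, -0.281], [0.54, -0.098]]
```

View pics/w13c.png

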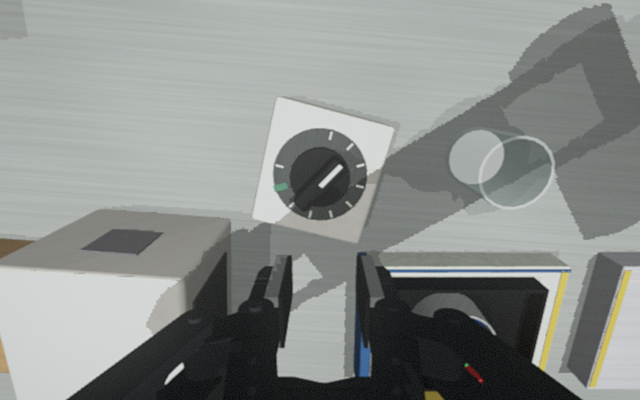

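```bash
python3 - <<'E'
from h import *
m=eyes.camera_model('wrist'); im=cv2.imread('pics/w13.png'); g=cv2.cvtColor(im,cv2.COLOR_BGR2GRAY)
sub=np.zeros_like(g); sub[150:200,300:352]=g[150:200,300:352]
q=max(blobs((sub>140).astype(np.uint8),15),key=lambda q:-abs(q[2][0]-330)-abs(q[2][1]-176)); print(q[0],q[1],q[2])
r=cv2.minAreaRect(np.argwhere(q[3])[:,::-1].astype(np.float32)); P=np.array([hit(m,*map(float,p),.094)[:2] for p in cv2.boxPoints(r)])
i=np.argsort(P@[-.79,.61]); a,b=P[i[:2]].mean(0),P[i[2:]].mean(0); d=b-a; print('pointer inner/outer',a.round(4),b.round(4),np.degrees(np.arctan2(d[1],d[0])),np.linalg.norm(d))
k=np.zeros_like(g); k[142:212,285:357]=g[142:212,285:357]<45
Q=max(blobs(k,50),key=lambda q:q[0]); print(Q[0],Q[1],Q[2]); h=cv2.convexHull(np.argwhere(Q[3])[:,::-1].astype(np.int32))
(c,rad)=cv2.minEnclosingCircle(h); print(c,rad,hit(m,*c,.062).round(4),hit(m,*c,.078).round(4), hit(m,320,174,.05).round(4))
E
```

```text
147 [319, 165, 24, 23] [330.14965986 175.86394558]
pointer inner/outer [ 0.4395 -0.3566] [ 0.4192 -0.3398] 140.43122871211474 0.026388937012896185Traceback (most recent call last):
  File "<stdin>", line 8, in <module>
ValueError: max() iterable argument is empty
```

Emit:
servo_tool(rows=[[0.008, -0.014, 0, 0.95], [0, 0, 0, 0.95], [0, 0, 0, 0.95], [0, 0, 0, 0.95], [0, 0, 0, 0.95], [0, 0, 0, 0.95], [0, 0, 0, 0.95], [0, 0, 0, 0.95], [0, 0, 0, 0]], fingers=0.1)

```text
clock: 26.25
ee_pos: [0.4399, -0.3561, 0.2436]
orientation: [-0.0, 0.334, 0.942, 0.0]
ft_force: [-0.4, 0.4, 1.0]
gripper_width: 0.047
```

Emit:
servo_tool(rows=[[0, 0, 0.2, 0], [0, 0, 0.25, 0], [0, 0, 0.25, 0], [0, 0, 0.2, 0], [0, 0, 0.05, 0], [0, 0, 0, 0], [0, 0, 0, 0], [0, 0, 0, 0]])

```text
clock: 26.92
ee_pos: [0.4408, -0.3584, 0.104]
orientation: [0.002, 0.333, 0.943, -0.001]
ft_force: [0.3, -0.2, -0.1]
gripper_width: 0.0468
```

```bash
python3 - <<'E'
from h import *
status(); print(delta((.44,-.356)))
im,m=snap('wrist','w14'); cv2.imwrite('pics/w14c.png',im[:,120:520,::-1])
E
```

```text
t 26.9167 tcp [ 0.4408 -0.3584  0.104 ] w 0.0468 F [ 0.3 -0.2 -0.1] toolx [-0.778  0.629 -0.005] q [-0.9   0.27  1.73  0.    1.13 -1.79]
[ 0.0143  0.0086 -0.0001]
```

View pics/w14c.png

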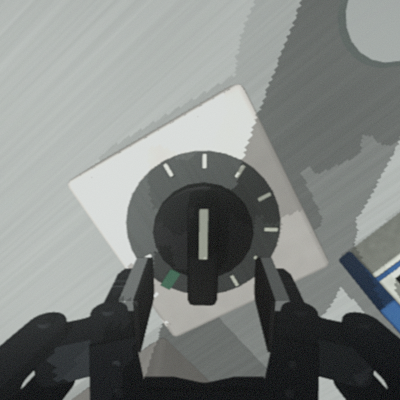

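The bar is aligned and centred between the fingers (col 203), with the pointer at stop 1. I lower, grip and turn it seven clicks.

Emit:
servo_tool(rows=[[0.012, 0.006, 0.1, 0], [0, 0, 0.1, 0], [0, 0, 0.03, 0], [0, 0, 0, 0], [0, 0, 0, 0]])

```text
clock: 27.38
ee_pos: [0.4391, -0.3557, 0.0679]
orientation: [0.001, 0.334, 0.943, -0.001]
ft_force: [-0.5, -0.1, 0.2]
gripper_width: 0.0472
```

Emit:
servo_tool(rows=[[0, 0, 0, 0], [0, 0, 0, 0], [0, 0, 0, 0], [0, 0, 0, 0], [0, 0, 0, 0], [0, 0, 0, 0]], fingers=-1, squeeze=50)

```text
clock: 27.88
ee_pos: [0.4384, -0.3569, 0.0681]
orientation: [0.001, 0.334, 0.943, -0.002]
ft_force: [-3.7, -2.9, 3.8]
gripper_width: 0.0151
```

Emit:
servo_tool(rows=[[0, 0, 0, 0.87], [0, 0, 0, 0.87], [0, 0, 0, 0.87], [0, 0, 0, 0.87], [0, 0, 0, 0.88], [0, 0, 0, 0.88], [0, 0, 0, 0], [0, 0, 0, 0]])

```text
clock: 28.55
ee_pos: [0.4391, -0.3564, 0.0681]
orientation: [0.001, 0.566, 0.825, -0.001]
ft_force: [-2.1, -1.3, 6.3]
gripper_width: 0.0151
```

```bash
python3 -c "
from h import *
status();print(env.get_obs()['torque'])"
```

```text
t 28.55 tcp [ 0.4391 -0.3564  0.0681] w 0.0151 F [-2.1 -1.3  6.3] toolx [-0.36   0.933 -0.003] q [-0.9   0.31  1.76 -0.    1.07 -1.26]
[-0.27274702  0.2154404  -0.00745594]
```

Emit:
servo_tool(rows=[[0, 0, 0, 0.87], [0, 0, 0, 0.87], [0, 0, 0, 0.87], [0, 0, 0, 0.87], [0, 0, 0, 0.88], [0, 0, 0, 0.88], [0, 0, 0, 0], [0, 0, 0, 0]])

```text
clock: 29.22
ee_pos: [0.4399, -0.3564, 0.0681]
orientation: [0.002, 0.759, 0.651, 0.0]
ft_force: [3.0, -1.5, 5.6]
gripper_width: 0.0153
```

Emit:
servo_tool(rows=[[0, 0, 0, 0.87], [0, 0, 0, 0.87], [0, 0, 0, 0.87], [0, 0, 0, 0.87], [0, 0, 0, 0.88], [0, 0, 0, 0.88], [0, 0, 0, 0], [0, 0, 0, 0]])

```text
clock: 29.88
ee_pos: [0.4406, -0.3568, 0.0681]
orientation: [0.003, 0.902, 0.432, 0.001]
ft_force: [6.1, -3.2, 2.7]
gripper_width: 0.015
```

Emit:
servo_tool(rows=[[0, 0, 0, 0.87], [0, 0, 0, 0.87], [0, 0, 0, 0.87], [0, 0, 0, 0.87], [0, 0, 0, 0.88], [0, 0, 0, 0.88], [0, 0, 0, 0], [0, 0, 0, 0]])

```text
clock: 30.55
ee_pos: [0.4411, -0.3575, 0.0681]
orientation: [0.004, 0.983, 0.183, 0.002]
ft_force: [7.9, -6.2, -1.5]
gripper_width: 0.015
```

```bash
python3 -c "
from h import *
status()"
```

```text
t 30.55 tcp [ 0.4411 -0.3575  0.0681] w 0.015 F [ 7.9 -6.2 -1.5] toolx [0.933 0.36  0.004] q [-0.89  0.32  1.76  0.    1.06  0.31]
```

Emit:
servo_tool(rows=[[0, 0, 0, 0.87], [0, 0, 0, 0.87], [0, 0, 0, 0.87], [0, 0, 0, 0.87], [0, 0, 0, 0.88], [0, 0, 0, 0.88], [0, 0, 0, 0], [0, 0, 0, 0]])

```text
clock: 31.22
ee_pos: [0.4411, -0.3583, 0.0682]
orientation: [0.004, 0.997, -0.078, 0.004]
ft_force: [8.1, -9.0, -2.7]
gripper_width: 0.0148
```

Emit:
servo_tool(rows=[[0, 0, 0, 0.87], [0, 0, 0, 0.87], [0, 0, 0, 0.87], [0, 0, 0, 0.87], [0, 0, 0, 0.88], [0, 0, 0, 0.88], [0, 0, 0, 0], [0, 0, 0, 0]])

```text
clock: 31.88
ee_pos: [0.4407, -0.3591, 0.0682]
orientation: [0.003, 0.943, -0.333, 0.004]
ft_force: [7.7, -12.0, -3.5]
gripper_width: 0.0152
```

Emit:
servo_tool(rows=[[0, 0, 0, 0.87], [0, 0, 0, 0.87], [0, 0, 0, 0.87], [0, 0, 0, 0.87], [0, 0, 0, 0.88], [0, 0, 0, 0.88], [0, 0, 0, 0], [0, 0, 0, 0]])

```text
clock: 32.55
ee_pos: [0.44, -0.3595, 0.0682]
orientation: [0.003, 0.824, -0.566, 0.005]
ft_force: [4.4, -13.7, -3.5]
gripper_width: 0.015
```

Emit:
servo_tool(rows=[[0, 0, 0, 0], [0, 0, 0, 0], [0, 0, 0, 0], [0, 0, 0, 0], [0, 0, -0.1, 0], [0, 0, -0.2, 0], [0, 0, -0.25, 0], [0, 0, -0.25, 0], [0, 0, -0.2, 0], [0, 0, 0, 0]], fingers=0.1)

```text
clock: 33.38
ee_pos: [0.441, -0.3576, 0.2244]
orientation: [0.002, 0.824, -0.567, 0.006]
ft_force: [0.2, -0.3, 1.6]
gripper_width: 0.047
```

Emit:
servo_tool(rows=[[0, 0, 0, 0], [0, 0, 0, 0], [0, 0, 0, 0]])

```text
clock: 33.63
ee_pos: [0.4377, -0.3539, 0.2143]
orientation: [-0.001, 0.823, -0.567, -0.002]
ft_force: [1.4, 0.9, -0.4]
gripper_width: 0.0467
```

```bash
python3 - <<'E'
from h import *
status(); im,m=snap('wrist','w15'); t,mt=snap('top','t15'); s,ms=snap('side','s15')
cv2.imwrite('pics/m15.png',np.vstack([np.hstack([cv2.resize(im[:,:,::-1],(400,250)),cv2.resize(t[140:300,350:606,::-1],(400,250))]),cv2.resize(s[100:400,160:640,::-1],(800,500))[:340]]))
E
```

```text
t 33.6333 tcp [ 0.4377 -0.3539  0.2143] w 0.0467 F [ 1.4  0.9 -0.4] toolx [ 0.356 -0.934 -0.004] q [-0.89  0.14  1.65  0.    1.35  1.88]
```

View pics/m15.png

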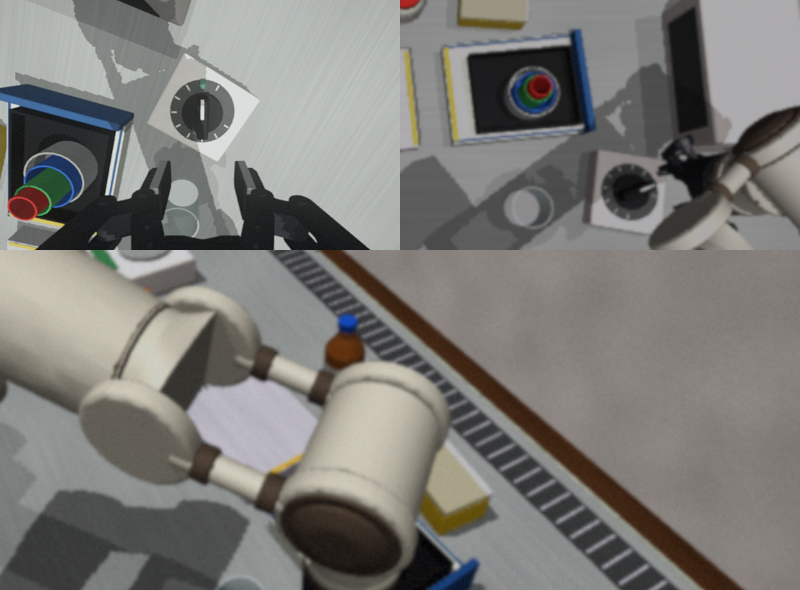

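The pointer is on the green mark, the tray stands against the stop, and the nest is intact. One last position check, then I hand in.

```bash
python3 - <<'E'
from h import *
t=cv2.imread('pics/t15.png')[:,:,::-1].copy(); mt=eyes.camera_model('top')
for q in blobs(mask(t,'K'),300):
  if 350<q[1][0]<470: print([hit(mt,*map(float,p),.068)[:2].round(3).tolist() for p in cv2.boxPoints(cv2.minAreaRect(np.argwhere(q[3])[:,::-1].astype(np.float32)))])
for k,z in(('B',.104),('D',.132),('E',.148)):
  for a,b,ce,l in blobs(mask(t,k)):
    if 400<b[0]<450: print(k,[x.round(4) for x in centre(mt,l,z,R[k])])
print(workorder.hand_in())
E
```

```text
[[0.677, -0.09], [0.694, -0.278], [0.556, -0.281], [0.54, -0.098]]
B [array([ 0.6034, -0.1922]), np.float64(0.0676)]
D [array([ 0.5993, -0.1839]), np.float64(0.0463)]
E [array([ 0.6052, -0.1912]), np.float64(0.032)]
the job is handed in; nothing more can be done
None
```

I nested the three coloured beakers that were there (blue, then green, then red; there was no orange one) in the steel beaker. I then slid the tray by its rear wall across the gap to the blue stop. Last, I turned the dial clockwise seven clicks, from stop 1 to stop 8. The job was handed in at about 34 s; the hand-in gives no verdict.

What the last checks showed:
- **Tray:** its centre is near (0.617, −0.187), which puts it about 1 cm across and 1 cm along from home. The front edge is within roughly 5 mm of the stop, and the tray looks square.
- **Nest:** the beakers look upright and in size order, with their axes within about 1 cm of each other. The green beaker reads about 9 mm from the blue and red ones, but it is partly hidden in the top view, so that reading is less certain.
- **Dial:** the wrist picture shows the pointer on the green mark after I let go.
- **Bystanders:** I did not measure their positions at the end. I noticed no contact with them, and the force readings I saw stayed under about 16 N.

I viewed 14 pictures, which is the budget.

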